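Hold the spring clip open over a coated glass plate for its cover glass

ROBOT

A 6-joint arm with a two-finger parallel gripper is mounted at the origin on the work surface; the furniture and walls round the work are solid. World frame = base frame: x ahead of the robot, y to its left, z up, the work surface at z = 0. Lengths are in m, angles in rad, forces in N, time in s.
With the tool pointing down it reaches from about 0.25 to 0.725 m from the base axis. Payload 4 kg.
Tool frame: the origin (TCP) lies at the very end of the fingers, on their centre line; the grasp point (between the pads) lies 19 mm behind it; z points along the fingers, y is the line along which they close (so a half turn about z gives the same grasp; the last joint's range is limited). The gripper opens to 85 mm and grips with 20 to 120 N. Pads are 22 mm wide; open, the fingers measure 114 mm over their backs; the gripper's body (76 mm by 85 mm) begins 54 mm behind the grasp point. The pads swing forward as they close: fully open they stand 13 mm farther back than shut.
Start: joints at [1.214, 0.241, 0.005, 1.335, 0, 1.571], TCP at [0.175, 0.469, 0.194] pointing down, gripper open.
Joint ranges: [-2.72, 2.72], [-1.05, 1.87], [-1.09, 1.28], [-1.99, 2.15], [-1.42, 1.44], [-3.14, 3.14]. Speed limits (rad/s): [2.79, 2.79, 3.14, 3.14, 3.14, 3.14].

INTERFACE

Orientations are given as a unit quaternion [x, y, z, w].
In Python, from workcell import telemetry, vision, workorder gives the robot as it stands.
- The arm moves only by the shell command python3 -m inch 'ROWS'. ROWS is JSON, a list of rows, each a list of 3 entries, a list of its own where there are three numbers: the turn, a rotation vector about the tool's x, y, z scaled (see below), then the shift along the tool's x, y, z scaled (see below), then the closure, from -1 (fully open) to 1 (shut). A call has 1 to 10 rows; each row shifts and turns the commanded pose from where the row before left it, along the tool's axes as they then stand; what a row does not reach is not made up. The controller multiplies each number of a shift by 0.3 m and each number of a turn by 360 degrees. A row lasts 1/12 s, in which the tool goes at most 41.7 mm and 7.16 degrees, less where a joint would pass 70% of its speed; a pose out of reach is approached as far as the arm can. A call with a number of a shift or a turn outside -1 to 1 is refused whole. A call with a gripper value outside its range is refused whole. The fingers move at their own pace and stop on an object; the grip force is fixed at half the most. Time passes only in rows, so rows that do not move let the fingers close. It gives the time, the measured TCP pose, the force, the opening and the grip force at its end, in the units of the state.
- telemetry.get_obs(): the state, without advancing time (a new reading comes with each control period).
- vision.camera(name): name is "scene" or "top" or "wrist"; returns a dict with "img" (384x512x3 uint8, red, green, blue), "fov_y" (degrees; the focal length in pixels is half the picture's height over the tangent of half this angle, whatever the lens; pixels are square), "cx", "cy" (the principal point, pixels), "pose" (4x4, takes a point from camera to world coordinates). Camera axes: x right, y up, looking along -z (the intrinsics and any distortion apply to the point x, -y, -z); pixel columns grow to the right and rows downward; lengths in m; the calibration is good to about 2 mm. A picture is of the moment at which its call begins. There is no depth.
- workorder.job_done(): hands the job in; it is judged then, once.
The state is a dict: "clock": time; "joint_pos": joint angles; "joint_vel": joint speeds; "tau": joint torques, N m; "eef_pos": TCP position; "tool_rot": TCP orientation; "ft_force": force on the tool from outside, world axes, zero at the start; "ft_torque": the same for the moment, N m; "grip_width": finger opening in m; "grasp_force": force on a finger pad.
Only numpy, scipy, OpenCV 4.12 (cv2) and the standard library are available. Lean on these libraries where they do the work, as an engineer would, in place of code of your own. Each camera call takes 0.05 s, during which the arm holds its last target. There are 200 camera calls.

TASK

Squeeze open the yellow spring clip that is clamped on the rim of the glass developing tank and lift it off, then lower it, jaws gaping, over the middle of the top edge of the white-coated glass plate that stands in the slotted rack, until both jaws hang about 15 mm down past the edge, one on each side. Finish while holding it there in the gripper, upright and still, squeezed wide open so that at least 5 mm stays free between each jaw and the plate: a colleague will then slide the cover glass in under one jaw before the clip is let close. Never touch the plate, do not drop the clip, and leave the tank and the other things on the bench where they stand.

Things in the scene. Friction and masses are not known exactly. Their poses are not given: they have to be found in the camera images.
- clip: yellow plastic spring clip, 44 mm wide, about 90 mm tall, 75 g, handles up, black lips down. Origin: middle of its 6 mm steel pivot pin; y along the pin (and along the edge it clips), x the direction in which the handles are squeezed and the jaws part, z up; both sides alike. At the start clamped on the tank's near wall, pin 26 mm above the rim, lip ends 18 mm below the rim
- clip_handles (a point): point midway between the flat thumb tabs (44 mm wide, 18 mm tall) that end the two handles, on the clip's z, 36 mm above the pin. Clamped on the tank the tabs lean outward and measure 57 mm along x over their top edges, 45 mm above the pin; 62 mm with the clip shut. Close the fingers on them along x: each pushes back with 6 N at first, 9 N wide open; 20 N of grip is enough
- clip_near (a joint): turn of the clip's -x side (rad): 0 as clamped on the 5 mm wall, -0.057 shut, growing as it is squeezed; the other side turns equally. At 0.30, the width to hold it at, the tabs stand parallel, flat on the fingers, 28 mm over their outsides, their middles 42 mm above the pin, and the lip ends are 31 mm apart, 41 mm below the pin. Stop at 0.34
- clip_near_lip (a point): inner lower end of the black lip of the clip's -x side, mid-width; 44 mm below the pin at the start. Once the lips part from the wall only the fingers carry the clip: it follows the pads if they move up or down while closing (down some 9 mm with pads that swing forward; 23 mm is free between pin and rim), and may lean by up to 4 degrees
- clip_far_lip (a point): the same of the clip's +x side
- tank: open clear glass developing tank, 90 x 140 x 110 mm high, walls 5 mm, 1.3 kg, standing loose on the bench. Origin: centre of its underside; y along its long walls, x across, z up; the clip sits on the long wall at its -x side (wall middle at x = -42.5 mm), somewhere within 30 mm of that wall's middle
- plate: upright glass plate with white coating on its -x face, 100 mm wide, 2.5 mm thick, fixed in the rack, top edge 115 mm above the bench. Origin: middle of its top edge; y along the edge, x square to the faces, z up
- rack: fixed aluminium rack base 100 x 124 mm with two white slotted end blocks up to 53 mm high, the plate in its middle slot. Origin: centre of its underside, axes as the plate's
- cover_glass: greenish glass plate 100 x 100 x 3 mm lying on the bench between tank and rack, to be left alone. Origin: centre of its underside
- vial_yellow: screw-cap vial with yellow content, 23 mm across, 56 mm tall, to be left alone. Origin: centre of its underside
- vial_pink: screw-cap vial with pink content, 23 mm across, 56 mm tall, to be left alone. Origin: centre of its underside
There are look-alikes about, which are no part of the job. Of the things like the clip, leave any that is pink; of the rest the smaller one is meant.

How it is judged:
On the way, in this order (a step that is already met when the one before it is completed fails the run):
1. the clip has been lifted clear of the tank's rim, in the fingers (z of each of clip_near_lip, clip_far_lip in the frame of tank above 0.115 m and contact force between the fingers and clip above 1 N), for 0.1 s.
2. the gaping clip is held astride the middle of the plate's top edge (((x of clip_near_lip in the frame of plate below -0.00625 m and x of clip_far_lip in the frame of plate above 0.00625 m) or (x of clip_near_lip in the frame of plate above 0.00625 m and x of clip_far_lip in the frame of plate below -0.00625 m)) and z of each of clip_near_lip, clip_far_lip in the frame of plate below -0.008 m and y of clip in the frame of plate between -0.02 and 0.02 m), for 0.3 s.
At the end, for the whole second after the job is handed in: Held by the fingers alone, upright within 15 degrees, still; pin within 20 mm of the edge's middle; lip ends at least 8 mm below the edge, one each side, each at least 5 mm off the plate's face; nothing but the fingers touches the clip; tank upright, within 30 mm of its start (all of step 2 and contact force between the fingers and clip above 2 N and contact force between clip and plate below 0.2 N and contact force between clip and rack below 0.2 N and contact force between clip and tank below 0.2 N and angle between clip's own z axis and vertical below 0.26 rad and linear speed of clip below 0.02 m/s and distance of tank from where it was at the start of the episode below 0.03 m and angle between tank's own z axis and vertical below 0.1 rad); the arm keeps its last pose, push and grip.
It fails at once if the plate is touched by the clip or the robot (contact force between any of clip, the fingers, the arm and plate above 0.5 N).
It fails at once if the clip is dropped (height (world z) of clip below 0.06 m).
It fails at once if the tank is shoved more than 30 mm or tipped (distance of tank from where it was at the start of the episode above 0.03 m or angle between tank's own z axis and vertical above 0.2 rad).
It fails at once if another thing on the bench is moved more than 20 mm (distance of any of cover_glass, vial_yellow, vial_pink from where it was at the start of the episode above 0.02 m).
It also fails if it takes over 38 s, if anything falls off the work surface, if the arm or the gripper's body presses on something with over 40 N, if the wrist force passes 120 N, or if a joint passes its speed limit or range.

## Working session

There is one attempt and no reset: what is moved stays moved. The work goes in short steps, Python scripts to look and compute and a shell command to move; the robot and the scene stay as the last step left them, time stands still between calls to the robot, and variables do not carry over. Pictures are saved under pics/ and viewed, at most 10 in all, crops included, and the job is handed in when it is done.

```bash
mkdir -p pics; ls; cat > h.py <<'E'
import numpy as np, cv2
from workcell import telemetry, vision, workorder
def cam(n,save=None):
    c=vision.camera(n); 
    if save: cv2.imwrite('pics/'+save,c['img'][:,:,::-1])
    return c
def ray(c,u,v):
    f=c['img'].shape[0]/2/np.tan(np.radians(c['fov_y'])/2)
    d=np.array([(u-c['cx'])/f,-(v-c['cy'])/f,-1.]); P=np.array(c['pose'])
    return P[:3,3],P[:3,:3]@d
def onz(c,u,v,z):
    o,d=ray(c,u,v); return o+d*(z-o[2])/d[2]
def proj(c,p):
    f=c['img'].shape[0]/2/np.tan(np.radians(c['fov_y'])/2)
    P=np.array(c['pose']); q=P[:3,:3].T@(np.array(p)-P[:3,3])
    return c['cx']+f*q[0]/-q[2], c['cy']-f*q[1]/-q[2]
E
python3 - <<'E'
from h import *
import pickle
o=telemetry.get_obs(); print({k:np.round(v,4).tolist() for k,v in o.items()})
D={n:cam(n,n+'0.png') for n in('scene','top','wrist')}
pickle.dump(D,open('d0.pkl','wb'))
for n,c in D.items(): print(n,{k:np.round(v,3).tolist() if k!='img' else v.shape for k,v in c.items()})
E
```

```text
pics
{'clock': 0.0, 'joint_pos': [1.214, 0.2414, 0.0037, 1.3352, -0.0, 1.5708], 'joint_vel': [-0.0007, -0.0013, -0.0003, 0.001, 0.0005, 0.0003], 'tau': [-0.0005, -37.2324, 25.2406, 0.0171, -0.0001, -0.0], 'eef_pos': [0.1744, 0.4678, 0.1933], 'tool_rot': [0.1775, 0.9841, -0.001, -0.0002], 'ft_force': [-0.6034, 0.0469, -0.7839], 'ft_torque': [-0.0263, -0.0146, 0.0025], 'grasp_force': 0.0, 'grip_width': 0.0854}
scene {'img': (384, 512, 3), 'fov_y': 44.025, 'cx': 254.886, 'cy': 187.437, 'pose': [[-0.792, -0.342, 0.506, 1.039], [0.611, -0.43, 0.665, 0.705], [-0.01, 0.836, 0.549, 0.717], [0.0, 0.0, 0.0, 1.0]]}
top {'img': (384, 512, 3), 'fov_y': 45.952, 'cx': 258.54, 'cy': 192.371, 'pose': [[-0.019, 0.986, -0.164, 0.279], [-1.0, -0.017, 0.014, -0.022], [0.011, 0.164, 0.986, 1.194], [0.0, 0.0, 0.0, 1.0]]}
wrist {'img': (384, 512, 3), 'fov_y': 66.245, 'cx': 260.585, 'cy': 188.489, 'pose': [[0.349, -0.897, -0.271, 0.105], [0.937, 0.334, 0.104, 0.493], [-0.003, -0.29, 0.957, 0.374], [0.0, 0.0, 0.0, 1.0]]}
```

View pics/top0.png

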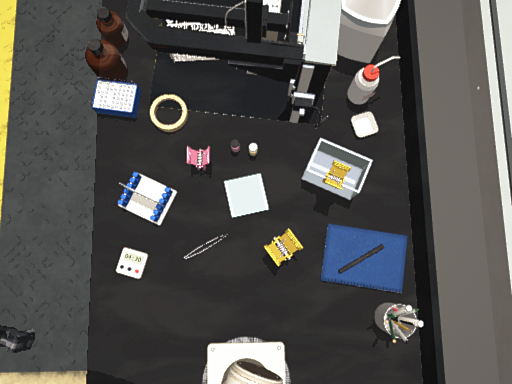

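View pics/scene0.png

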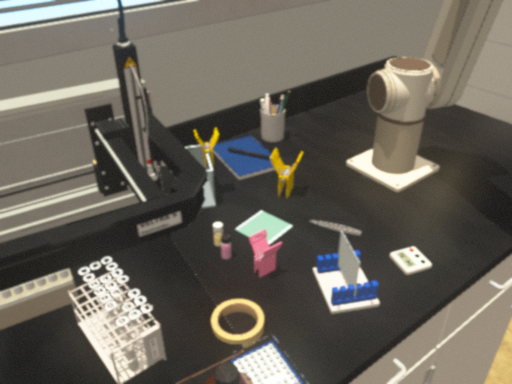

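```bash
python3 - <<'E'
import cv2,numpy as np
t=cv2.imread('pics/top0.png');s=cv2.imread('pics/scene0.png')
g=lambda i,x,y,w,h:cv2.resize(i[y:y+h,x:x+w],(400,300),interpolation=cv2.INTER_CUBIC)
cv2.imwrite('pics/crop0.png',np.vstack([np.hstack([g(t,290,130,92,69),g(t,104,163,92,69)]),np.hstack([g(s,165,120,140,105),g(s,295,225,100,75)])]))
E
```

```text
(no output)
```

View pics/crop0.png

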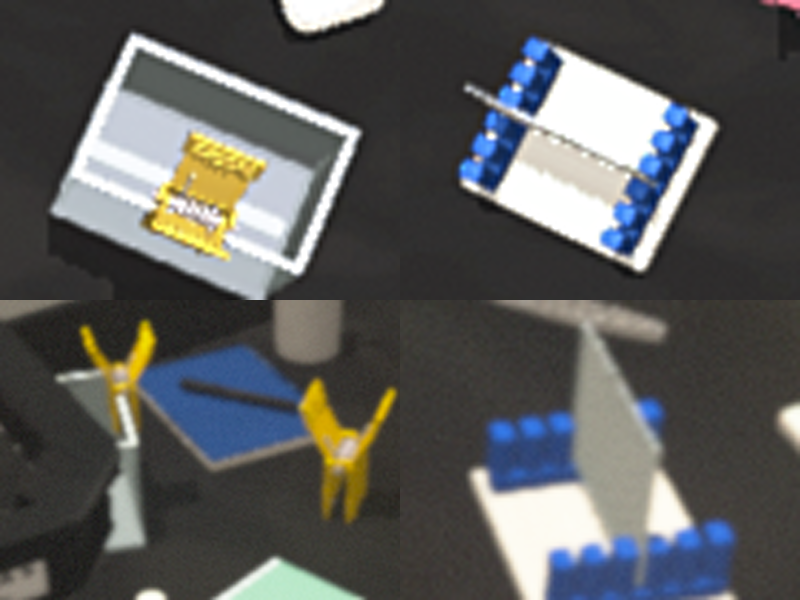

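```bash
python3 - <<'E'
from h import *
import pickle
D=pickle.load(open('d0.pkl','rb')); c=D['top']; im=c['img']
R=lambda u,v,z:onz(c,u,v,z)
# tank rim
def reg(m,x,y,w,h):
    r=np.zeros_like(m); r[y:y+h,x:x+w]=m[y:y+h,x:x+w]; return r
white=((im.min(2)>185)).astype(np.uint8)
m=reg(white,300,132,80,66); n,l,st,ce=cv2.connectedComponentsWithStats(m,connectivity=8); print(st.tolist())
pts=np.argwhere(m)[:,::-1]
W=np.array([R(u,v,.110)[:2] for u,v in pts]); r=cv2.minAreaRect((W*1000).astype(np.float32)); print('rim',r, cv2.boxPoints(r).round(1).tolist())
print('manual corners',[R(u,v,.11).round(4)[:2].tolist() for u,v in((320.6,138.5),(372.3,159.9),(359,192.1),(306.6,171.4))])
# plate edge
pe=[R(u,v,.115) for u,v in((119,183.2),(162.7,205.5))]; print('plate',pe,np.linalg.norm(pe[1]-pe[0]))
hsv=cv2.cvtColor(im,cv2.COLOR_RGB2HSV)
b=reg(cv2.inRange(hsv,(105,120,60),(125,255,255)),110,165,70,60)
W=np.array([R(u,v,.053)[:2] for u,v in np.argwhere(b)[:,::-1]]); r=cv2.minAreaRect((W*1000).astype(np.float32)); print('blue',r)
y=cv2.inRange(hsv,(18,120,60),(35,255,255))
y=reg(y,315,150,45,50);W=np.array([R(u,v,.181)[:2] for u,v in np.argwhere(y)[:,::-1]]); r=cv2.minAreaRect((W*1000).astype(np.float32)); print('clip@181',r,cv2.boxPoints(r).round(1).tolist())
s=D['scene']
for p in pe: print('scene proj plate',proj(s,p))
print('wrist sees tank?',proj(D['wrist'],[.45,-.2,.1]))
E
```

```text
[[0, 0, 512, 384, 195373], [356, 132, 19, 5, 62], [306, 138, 67, 55, 1030], [303, 177, 47, 21, 106], [328, 176, 13, 7, 31], [320, 179, 2, 2, 2], [342, 189, 2, 2, 2], [348, 192, 2, 1, 2]]
rim ((544.9501953125, -245.6363983154297), (141.41415405273438, 179.44424438476562), 65.6786117553711) [[434.1000061035156, -273.1000061035156], [597.5999755859375, -347.0], [655.7999877929688, -218.1999969482422], [492.29998779296875, -144.3000030517578]]
manual corners [[0.5916, -0.1942], [0.5351, -0.3194], [0.4553, -0.2821], [0.5089, -0.1564]]
plate [array([0.48624545, 0.29885714, 0.115     ]), array([0.43005394, 0.19275352, 0.115     ])] 0.12006441188807486
blue ((464.28009033203125, 251.71078491210938), (113.51451873779297, 91.7860107421875), 63.75139617919922)
clip@181 ((486.1334533691406, -215.64373779296875), (44.59396743774414, 57.69919204711914), 63.56423568725586) [[450.3999938964844, -222.8000030517578], [502.0, -248.5], [521.9000244140625, -208.5], [470.20001220703125, -182.8000030517578]]
scene proj plate (np.float64(360.4787784805153), np.float64(262.12463609330416))
scene proj plate (np.float64(339.94787530683004), np.float64(223.14717871578068))
wrist sees tank? (np.float64(-102.71572396581882), np.float64(506.0394475425079))
```

Candidates for the clip, in the top view: a yellow one at (338,175) clamped on the tank rim, a yellow one at (284,247) standing on the bench and visibly larger, and a pink one at (199,157). The crop confirms the yellow one on the rim is meant: it is not pink, it is the smaller of the two yellow ones, and its footprint at tab height measures 45 x 58 mm. The plate's top edge runs from about (119,183) towards (157,202).

```bash
python3 -m inch '[[[0,0,0],[0,0,-0.1],-1],[[0,0,0],[0,0,-0.1],-1],[[0,0,0.0195],[0,0,-0.1],-1],[[0,0,0.0195],[0,0,0],-1],[[0,0,0.0195],[0,0,0],-1],[[0,0,0.0195],[0,0,0],-1],[[0,0,0.0195],[0,0,0],-1],[[0,0,0.0195],[0,0,0],-1]]'
cat >> h.py <<'E'
from scipy.spatial.transform import Rotation as Ro
def to(p,yaw_y):
    "needed tool-frame shift (units) & turn to put TCP at p, tool y at angle yaw_y deg, pointing down; turn applied first"
    o=telemetry.get_obs(); R=Ro.from_quat(o['tool_rot']); a=np.radians(yaw_y)
    y=np.array([np.cos(a),np.sin(a),0]); z=np.array([0,0,-1.]); T=Ro.from_matrix(np.c_[np.cross(y,z),y,z])
    rv=(R.inv()*T).as_rotvec()/2/np.pi; d=np.array(p)-o['eef_pos']
    print('t',round(o['clock'],2),'pos',np.round(o['eef_pos'],4),'w',round(o['grip_width'],4),'turn',rv.round(4),'shift now-axes',(R.inv().apply(d)/.3).round(4),'after-turn',(T.inv().apply(d)/.3).round(4),'J',np.round(o['joint_pos'],2))
E
python3 -c "
from h import *
to([.486,-.2156,.283],-24.5)"
```

```text
clock: 0.82
eef_pos: [0.1745, 0.4683, 0.2839]
tool_rot: [0.522, 0.853, -0.0, 0.0]
ft_force: [-0.1, 0.1, 0.0]
grip_width: 0.0856
grasp_force: 0.0
t 0.82 pos [0.1745 0.4683 0.2839] w 0.0856 turn [-0.000e+00  1.000e-04  1.433e-01] shift now-axes [-2.5024 -0.1139  0.0042] after-turn [-1.644   1.8901  0.003 ] J [1.21 0.22 0.21 1.56 0.   2.31]
```

```bash
python3 -m inch '[[[0,0,0],[-0.12,-0.005,0],-1],[[0,0,0],[-0.12,-0.005,0],-1],[[0,0,0],[-0.12,-0.005,0],-1],[[0,0,0],[-0.12,-0.005,0],-1],[[0,0,0],[-0.12,-0.005,0],-1],[[0,0,0],[-0.12,-0.005,0],-1],[[0,0,0],[-0.12,-0.005,0],-1],[[0,0,0],[-0.12,-0.005,0],-1],[[0,0,0],[-0.12,-0.005,0],-1],[[0,0,0],[-0.12,-0.005,0],-1]]'
python3 -c "
from h import *
to([.486,-.2156,.283],-24.5)
cam('wrist','w1.png')"
```

```text
clock: 1.65
eef_pos: [0.3273, 0.1404, 0.2842]
tool_rot: [0.519, 0.855, 0.0, 0.0]
ft_force: [1.2, 0.9, 0.0]
grip_width: 0.0852
grasp_force: 0.0
t 1.65 pos [0.3273 0.1404 0.2842] w 0.0852 turn [ 0.     -0.      0.1443] shift now-axes [-1.2969 -0.0779  0.0039] after-turn [-0.8604  0.9735  0.0039] J [ 0.41 -0.07 -0.11  1.53  0.    1.5 ]
```

View pics/w1.png

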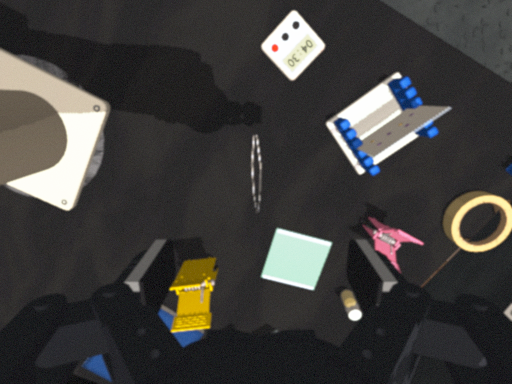

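The wrist view shows the rack upper right with the plate's one top corner near (452,107), the cover glass at (297,260), pink clip at (390,240), and the larger yellow clip at (195,295). I continue to above the tank.

```bash
python3 -m inch '[[[0,0,0],[-0.12,-0.007,0],-1],[[0,0,0],[-0.12,-0.007,0],-1],[[0,0,0],[-0.12,-0.007,0],-1],[[0,0,0],[-0.12,-0.007,0],-1],[[0,0,0],[-0.12,-0.007,0],-1],[[0,0,0],[-0.12,-0.007,0],-1],[[0,0,0],[-0.12,-0.007,0],-1],[[0,0,0],[-0.12,-0.007,0],-1],[[0,0,0],[-0.12,-0.007,0],-1],[[0,0,0],[-0.12,-0.007,0],-1]]'
python3 -m inch '[[[0,0,0.0195],[0,0,0],-1],[[0,0,0.0195],[0,0,0],-1],[[0,0,0.0195],[0,0,0],-1],[[0,0,0.0195],[0,0,0],-1],[[0,0,0.0195],[0,0,0],-1],[[0,0,0.0195],[0,0,0],-1],[[0,0,0.0195],[0,0,0],-1],[[0,0,0.008],[0,0,0],-1]]'
python3 -c "
from h import *
to([.486,-.2156,.283],-24.5)
import pickle
pickle.dump(cam('wrist','w2.png'),open('w2.pkl','wb'))"
```

```text
clock: 2.53
eef_pos: [0.4747, -0.1886, 0.2838]
tool_rot: [0.519, 0.855, 0.0, -0.0]
ft_force: [1.0, 0.2, 1.8]
grip_width: 0.0855
grasp_force: 0.0
clock: 3.2
eef_pos: [0.4744, -0.1868, 0.2838]
tool_rot: [0.843, 0.538, -0.0, -0.0]
ft_force: [-0.9, -0.0, 0.2]
grip_width: 0.0852
grasp_force: 0.0
t 3.2 pos [ 0.4744 -0.1868  0.2838] w 0.0852 turn [-0.0002  0.     -0.001 ] shift now-axes [-0.0709  0.0756  0.0024] after-turn [-0.0714  0.0752  0.0025] J [-0.38  0.24  0.24  1.57  0.    1.63]
```

View pics/w2.png

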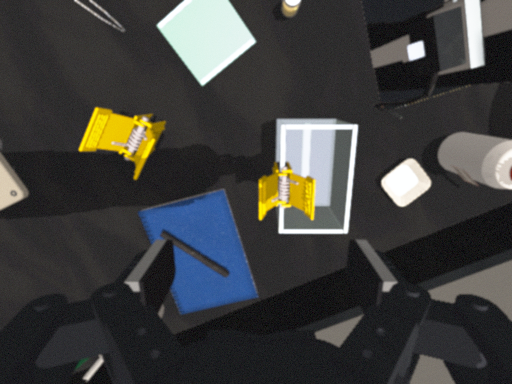

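```bash
cat > m.py <<'E'
from h import *
import pickle
c=pickle.load(open('w2.pkl','rb')); im=c['img']; print(np.round(c['pose'],3)[:3].tolist())
hsv=cv2.cvtColor(im,cv2.COLOR_RGB2HSV)
def rect(m,x,y,w,h,z):
    r=np.zeros_like(m); r[y:y+h,x:x+w]=m[y:y+h,x:x+w]
    n,l,st,_=cv2.connectedComponentsWithStats(r,connectivity=8); k=1+st[1:,4].argmax()
    W=np.array([onz(c,u,v,z)[:2] for u,v in np.argwhere(l==k)[:,::-1]]); q=cv2.minAreaRect((W*1000).astype(np.float32)); print(z,q,cv2.boxPoints(q).round(1).tolist())
y=cv2.inRange(hsv,(18,120,60),(35,255,255)); y=cv2.morphologyEx(y,cv2.MORPH_CLOSE,np.ones((9,9)))
rect(y,250,155,75,70,.181)
wh=((im.min(2)>185)*255).astype(np.uint8)
rect(wh,270,118,92,120,.110)
print('TCP px',proj(c,telemetry.get_obs()['eef_pos']),'clip181',proj(c,[.486,-.2156,.181]))
E
python3 m.py
```

```text
[[0.907, 0.402, 0.123, 0.505], [-0.421, 0.868, 0.263, -0.121], [-0.001, -0.291, 0.957, 0.464]]
0.181 ((490.9048156738281, -213.18165588378906), (61.35445785522461, 57.92782211303711), 65.15218353271484) [[451.70001220703125, -228.8000030517578], [504.29998779296875, -253.1999969482422], [530.0999755859375, -197.5], [477.5, -173.1999969482422]]
0.11 ((526.1693725585938, -236.81687927246094), (145.4470977783203, 92.5638198852539), 65.15454864501953) [[453.6000061035156, -283.3999938964844], [537.5999755859375, -322.29998779296875], [598.7000122070312, -190.3000030517578], [514.7000122070312, -151.39999389648438]]
TCP px (np.float64(260.6910033990232), np.float64(214.2899652428257)) clip181 (np.float64(283.11208442159796), np.float64(195.87251049088388))
```

The wrist view shows the tank rim with corners (281,125),(357,125),(349,233),(279,232) and the clip's tabs centred at about (286,198). This agrees with the top view within about 3 mm. Next I centre over the clip and descend.

```bash
python3 -m inch '[[[0,0,-0.002],[-0.037,0.042,0],-1],[[0,0,0],[-0.037,0.042,0],-1],[[0,0,0],[0,0,0.05],-1],[[0,0,0],[0,0,0],-1],[[0,0,0],[0,0,0],-1]]'
python3 -c "
from h import *
to([.487,-.217,.149],-24.85)
import pickle
pickle.dump([cam('wrist','w3.png'),cam('scene','s3.png')],open('w3.pkl','wb'))
i=np.vstack([cv2.imread('pics/w3.png')[60:340],cv2.resize(cv2.imread('pics/s3.png')[90:230,130:386],None,fx=2,fy=2)]);cv2.imwrite('pics/v3.png',i)"
```

```text
clock: 3.67
eef_pos: [0.4875, -0.2172, 0.2681]
tool_rot: [0.838, 0.546, -0.001, -0.001]
ft_force: [0.3, 0.9, -0.2]
grip_width: 0.0851
grasp_force: 0.0
t 3.67 pos [ 0.4875 -0.2172  0.2681] w 0.0851 turn [-0.0005 -0.      0.0028] shift now-axes [-3.000e-04 -6.000e-04  3.972e-01] after-turn [-2.000e-04 -1.900e-03  3.972e-01] J [-0.42  0.3   0.27  1.55  0.    1.57]
```

View pics/v3.png

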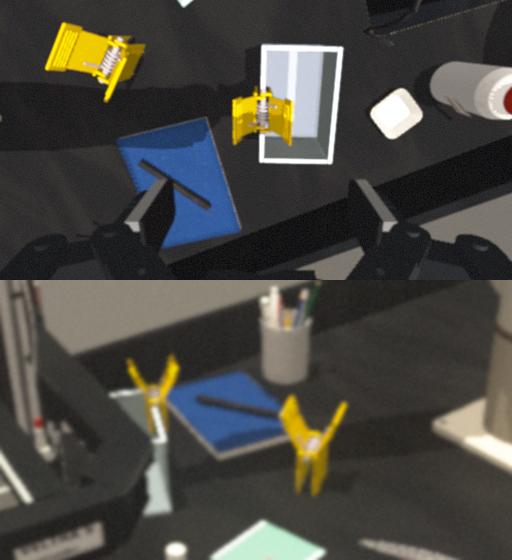

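The clip's tabs (columns 233–293) sit midway between the open pads. I fix the yaw and descend.

```bash
python3 -m inch '[[[0,0,0.0028],[0,-0.002,0.07],-1],[[0,0,0],[0,0,0.07],-1],[[0,0,0],[0,0,0.07],-1],[[0,0,0],[0,0,0.07],-1],[[0,0,0],[0,0,0.06],-1],[[0,0,0],[0,0,0.04],-1],[[0,0,0],[0,0,0.017],-1],[[0,0,0],[0,0,0],-1],[[0,0,0],[0,0,0],-1]]'
python3 -c "
from h import *
to([.487,-.217,.149],-24.85)
cam('wrist','w4.png')"
```

```text
clock: 4.52
eef_pos: [0.4883, -0.2174, 0.1511]
tool_rot: [0.843, 0.538, 0.0, 0.001]
ft_force: [-0.3, 0.3, 0.5]
grip_width: 0.0851
grasp_force: 0.0
t 4.52 pos [ 0.4883 -0.2174  0.1511] w 0.0851 turn [ 0.0002 -0.      0.    ] shift now-axes [-0.0005 -0.0044  0.0068] after-turn [-0.0005 -0.0044  0.0068] J [-0.42  0.33  0.01  1.25 -0.    1.59]
```

View pics/w4.png

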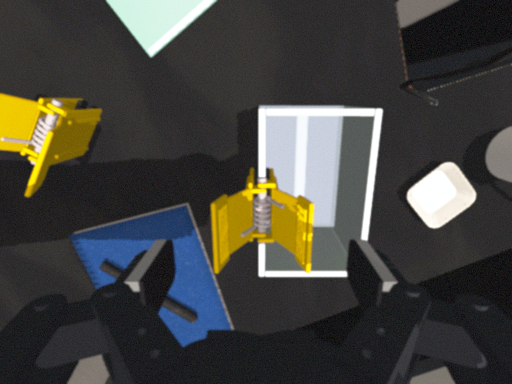

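The clip at columns 212–313 is centred between the pads (about 170–350), and the tab middles line up with the pads. Now I close stepwise.

```bash
python3 -m inch '[[[0,0,0],[0,-0.003,0.005],-0.4],[[0,0,0],[0,0,0],-0.4],[[0,0,0],[0,0,0],-0.4],[[0,0,0],[0,0,0],-0.4]]'
python3 -m inch '[[[0,0,0],[0,0,0],-0.1],[[0,0,0],[0,0,0],-0.1],[[0,0,0],[0,0,0],-0.1],[[0,0,0],[0,0,0],-0.1]]'
```

```text
clock: 4.9
eef_pos: [0.4872, -0.2172, 0.149]
tool_rot: [0.843, 0.538, 0.0, 0.0]
ft_force: [0.6, -0.5, -0.1]
grip_width: 0.0595
grasp_force: 0.0
clock: 5.23
eef_pos: [0.4869, -0.217, 0.1486]
tool_rot: [0.843, 0.538, -0.0, -0.0]
ft_force: [-0.1, -0.6, -0.0]
grip_width: 0.0469
grasp_force: 0.0
```

```bash
cat > yl.py <<'E'
from h import *
import sys
cam('wrist',sys.argv[1]+'.png')
for f in ('w4',sys.argv[1]):
    im=cv2.imread('pics/%s.png'%f); y=cv2.inRange(cv2.cvtColor(im,cv2.COLOR_BGR2HSV),(18,110,50),(35,255,255))
    y[:, :195]=0;y[:,330:]=0
    print(f,[(r,np.flatnonzero(y[r]).min(),np.flatnonzero(y[r]).max()) for r in range(170,290,10) if y[r].any()], y.sum()//255)
    d=(im.max(2)<60)
print(telemetry.get_obs()['grasp_force'],telemetry.get_obs()['grip_width'],telemetry.get_obs()['ft_force'])
E
python3 yl.py w5
```

```text
w4 [(170, np.int64(249), np.int64(272)), (180, np.int64(246), np.int64(275)), (190, np.int64(240), np.int64(279)), (200, np.int64(214), np.int64(307)), (210, np.int64(210), np.int64(313)), (220, np.int64(211), np.int64(312)), (230, np.int64(211), np.int64(312)), (240, np.int64(212), np.int64(312)), (250, np.int64(212), np.int64(311)), (260, np.int64(213), np.int64(310)), (270, np.int64(214), np.int64(310))] 5766
w5 [(170, np.int64(251), np.int64(273)), (180, np.int64(248), np.int64(277)), (190, np.int64(244), np.int64(280)), (200, np.int64(217), np.int64(308)), (210, np.int64(211), np.int64(316)), (220, np.int64(212), np.int64(315)), (230, np.int64(213), np.int64(310)), (240, np.int64(215), np.int64(306)), (250, np.int64(215), np.int64(306)), (260, np.int64(216), np.int64(305)), (270, np.int64(215), np.int64(224))] 5509
0.0 0.04722859069196308 [-0.97271529 -0.55804176 -0.05715432]
```

View pics/w5.png

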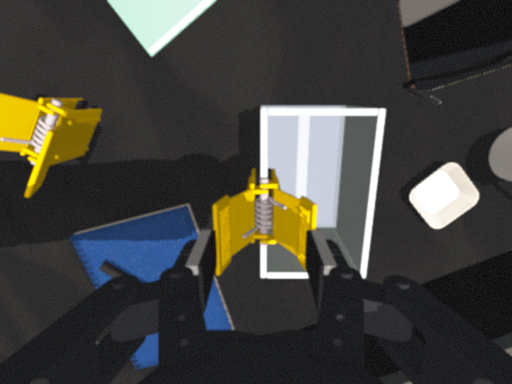

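```bash
python3 - <<'E'
from h import *
s=cam('scene','s5.png');t=cam('top','t5.png')
o=telemetry.get_obs();p=o['eef_pos']; print(proj(s,p),proj(t,p))
u,v=map(int,proj(s,p)); a=cv2.imread('pics/s5.png')[max(v-60,0):v+40,u-65:u+65]
u,v=map(int,proj(t,p)); b=cv2.imread('pics/t5.png')[v-50:v+50,u-65:u+65]
cv2.imwrite('pics/v5.png',np.hstack([cv2.resize(i,(400,600*400//520),interpolation=cv2.INTER_CUBIC) for i in(a,b)]))
E
```

```text
(np.float64(207.47395448557575), np.float64(143.68264337987807)) (np.float64(334.5318622609536), np.float64(176.65138194542598))
```

View pics/v5.png

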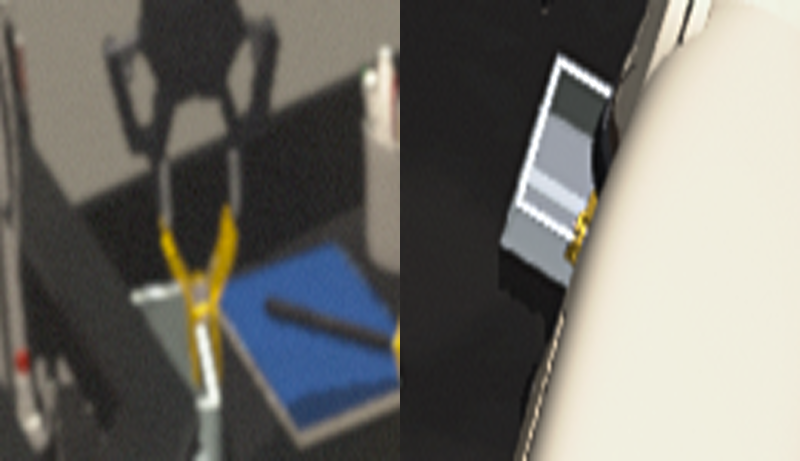

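The crop shows the fingertips only reaching the level of the tabs' top edges, at (165,220) and (235,205). The clip is not squeezed. So the real fingertips stand about 30 mm above the reported TCP. I open, go about 32 mm lower, and measure again.

```bash
python3 -m inch '[[[0,0,0],[0,0,0],-1],[[0,0,0],[0,0,0],-1],[[0,0,0],[0,0,0],-1],[[0,0,0],[0,0,0],-1],[[0,0,0],[0,0.004,0.035],-1],[[0,0,0],[0,0,0.035],-1],[[0,0,0],[0,0,0.035],-1],[[0,0,0],[0,0,0],-1]]'
python3 -m inch '[[[0,0,0],[0,0,0],-0.35],[[0,0,0],[0,0,0],-0.35],[[0,0,0],[0,0,0],-0.35],[[0,0,0],[0,0,0],-0.35]]'
python3 - <<'E'
from h import *
s=cam('scene','s6.png');w=cam('wrist','w6.png')
print(telemetry.get_obs()['eef_pos'])
# scene: finger/tab columns, print hue/val down lines
im=s['img'].astype(int)
for r in range(92,150,2): print(r,' '.join('%3d%s'%(im[r,k].mean(),'Y' if im[r,k,0]-im[r,k,2]>50 else ' ') for k in range(186,230,2)))
E
python3 yl.py w6b
```

```text
clock: 6.05
eef_pos: [0.4863, -0.2168, 0.1142]
tool_rot: [0.843, 0.538, -0.001, -0.002]
ft_force: [0.4, -0.2, -0.2]
grip_width: 0.0854
grasp_force: 0.0
clock: 6.38
eef_pos: [0.4886, -0.2178, 0.1178]
tool_rot: [0.843, 0.538, 0.0, 0.001]
ft_force: [-0.4, -0.4, 0.6]
grip_width: 0.0579
grasp_force: 0.1
[ 0.48854874 -0.21781465  0.1177049 ]
92 122   67   47   50   47   46   49   49   47   47   46   45   47   47   44   44   71  123  129  132  130  132 
94 126   89   52   50   49   49   47   46   49   50   48   48   44   40   42   43   66  125  132  134  134  134 
96 127   94   52   46   42   48   46   46   50   45   47   42   39   43   43   39   52  108  133  133  127  121 
98 126   78   43   45   45   44   47   44   48   47   46   43   46   40   46   45   47   80  114  117  104   82 
100 118   71   54   42   45   45   38   42   42   45   43   44   46   46   47   46   44   49   70   76   79   73 
102 108   66   48   44   42   44   42   43   45   42   44   46   45   43   45   41   39   53   72   69   65   53 
104  76   54   43   48   45   44   45   47   42   43   46   49   45   46   46   41
[... 2749 characters left out ...]
 np.int64(312)), (230, np.int64(211), np.int64(312)), (240, np.int64(212), np.int64(312)), (250, np.int64(212), np.int64(311)), (260, np.int64(213), np.int64(310)), (270, np.int64(214), np.int64(310))] 5766
w6b [(180, np.int64(247), np.int64(273)), (190, np.int64(244), np.int64(276)), (200, np.int64(242), np.int64(278)), (210, np.int64(232), np.int64(286)), (220, np.int64(206), np.int64(313)), (230, np.int64(196), np.int64(325)), (240, np.int64(197), np.int64(325)), (250, np.int64(197), np.int64(325)), (260, np.int64(198), np.int64(324)), (270, np.int64(199), np.int64(324)), (280, np.int64(199), np.int64(323))] 8622
0.2197958860779181 0.05774630588622612 [-0.38375835 -0.84119459 -0.87054921]
```

Contact now begins at 58 mm, as expected. In the scene image the pads span rows 127–141, around the tab middles at about row 133. Next I squeeze gradually to 28 mm.

```bash
python3 -m inch '[[[0,0,0],[0,0,0],-0.2],[[0,0,0],[0,0,0],-0.1],[[0,0,0],[0,0,0],0],[[0,0,0],[0,0,0],0.05]]'
python3 -m inch '[[[0,0,0],[0,0,0],0.1],[[0,0,0],[0,0,0],0.15],[[0,0,0],[0,0,0],0.2],[[0,0,0],[0,0,0],0.2],[[0,0,0],[0,0,0],0.2]]'
python3 yl.py w7
```

```text
clock: 6.87
eef_pos: [0.4878, -0.2175, 0.117]
tool_rot: [0.843, 0.538, -0.0, -0.0]
ft_force: [-0.0, -0.4, -0.6]
grip_width: 0.0404
grasp_force: 6.4
clock: 7.28
eef_pos: [0.488, -0.2176, 0.1171]
tool_rot: [0.843, 0.538, -0.0, -0.0]
ft_force: [-1.0, -1.1, -1.1]
grip_width: 0.0344
grasp_force: 6.8
w4 [(170, np.int64(249), np.int64(272)), (180, np.int64(246), np.int64(275)), (190, np.int64(240), np.int64(279)), (200, np.int64(214), np.int64(307)), (210, np.int64(210), np.int64(313)), (220, np.int64(211), np.int64(312)), (230, np.int64(211), np.int64(312)), (240, np.int64(212), np.int64(312)), (250, np.int64(212), np.int64(311)), (260, np.int64(213), np.int64(310)), (270, np.int64(214), np.int64(310))] 5766
w7 [(180, np.int64(235), np.int64(286)), (190, np.int64(233), np.int64(288)), (200, np.int64(235), np.int64(286)), (210, np.int64(236), np.int64(285)), (220, np.int64(225), np.int64(295)), (230, np.int64(223), np.int64(299)), (240, np.int64(222), np.int64(299)), (250, np.int64(223), np.int64(298)), (260, np.int64(223), np.int64(298)), (270, np.int64(224), np.int64(298)), (280, np.int64(224), np.int64(298))] 5421
6.77872238389682 0.03446175366199583 [-0.79891736 -0.81103424 -1.12619244]
```

```bash
python3 -m inch '[[[0,0,0],[0,0,0],0.25],[[0,0,0],[0,0,0],0.3],[[0,0,0],[0,0,0],0.34],[[0,0,0],[0,0,0],0.34],[[0,0,0],[0,0,0],0.34],[[0,0,0],[0,0,0],0.34]]'
python3 - <<'E'
from h import *
s=cam('scene','s8.png'); im=s['img'].astype(int)
for r in range(122,166,2): print(r,' '.join('%3d%s'%(im[r,k].mean(),'Y' if im[r,k,0]-im[r,k,2]>50 else ' ') for k in range(190,224,2)))
E
```

```text
clock: 7.83
eef_pos: [0.488, -0.2175, 0.1171]
tool_rot: [0.843, 0.538, -0.0, -0.0]
ft_force: [0.1, 0.1, -0.8]
grip_width: 0.0283
grasp_force: 9.1
122  51   47   40   45   39   40   30   32   33   37   36   36   42   42   48   44   49 
124  44   48   48   41   42   38   36   35   36   34   38   40   41   42   41   37   42 
126  44   42   44   44   41   42   34   34   33   31   32   43   44   40   38   42   37 
128  41   41   43   44   44   41   34   35   35   40   38   52   79   53   37   35   35 
130  35   33   36   43   67   69   35   36   34   37   82Y  80  103   58   35   34   33 
132  38   33   38   46   81   87   50   38   35   46   82Y  88Y  93   61   37   30   36 
134  32   31   33   41   73   97   72Y  40   35   43   90Y 102Y  94   66   40   34   37 
136  36   37   30   38   73   98   85Y  48   34   40   85Y 110Y 105   69   40   38   35 
138  30   33   33   45   70  106  122Y  72Y  36   40   77Y 106Y 104   72   38   33   29 
140  38   29   37   39   64  107   97Y  61   39   45   81Y  92Y  96   71   41   43   49 
142  34   31   36   38   62  103   95Y  62Y  34   54   96Y  93Y 
[... 302 characters left out ...]
06  110  112  111  111  116Y 101Y 122  145  126Y 112Y 104  100  100  104  102 
152  90  109  108  110  112  111  109Y  95Y 133Y 163Y 152Y 127Y 123  119  102  103  101 
154  68   94  111  110  110  113  106Y 117Y 129Y 153Y 134Y 113Y 114Y 126  120  101   99 
156  51   70   97  110  110  112  107Y 115Y 126Y 154  110   90Y  93Y  98  125  116  104 
158  54   56   71  102  111  109Y 109Y 116Y 156  233  136   69   93Y  79Y  97  126  113 
160  51   52   51   74  102  106Y 108Y 123Y 129  234  198   68   90Y  85Y  64   94  121 
162  54   53   51   54   73   96Y 109Y 121Y 115  220  224   85   75Y  86Y  64   60   95 
164  52   51   57   51   55   78Y 109Y 113Y 110  179  243  132   62   85Y  73Y  54   58
```

```bash
python3 -m inch '[[[0,0,0],[0,0,-0.01],0.34],[[0,0,0],[0,0,-0.02],0.34],[[0,0,0],[0,0,-0.035],0.34],[[0,0,0],[0,0,-0.05],0.34],[[0,0,0],[0,0,-0.06],0.34],[[0,0,0],[0,0,-0.06],0.34],[[0,0,0],[0,0,-0.06],0.34],[[0,0,0],[0,0,-0.04],0.34],[[0,0,0],[0,0,-0.02],0.34],[[0,0,0],[0,0,0],0.34]]'
python3 yl.py w9
python3 -c "
from h import *
to([.4635,.2543,.22],-26.5)
s=cam('scene','s9.png');y=cv2.inRange(cv2.cvtColor(s['img'],cv2.COLOR_RGB2HSV),(18,110,50),(35,255,255))
n,l,st,ce=cv2.connectedComponentsWithStats(y);print(st[st[:,4]>40].tolist(),ce[st[:,4]>40].round(1).tolist())"
```

```text
clock: 8.72
eef_pos: [0.4891, -0.218, 0.2257]
tool_rot: [0.843, 0.538, 0.001, 0.002]
ft_force: [0.4, -0.3, -1.1]
grip_width: 0.0283
grasp_force: 9.1
w4 [(170, np.int64(249), np.int64(272)), (180, np.int64(246), np.int64(275)), (190, np.int64(240), np.int64(279)), (200, np.int64(214), np.int64(307)), (210, np.int64(210), np.int64(313)), (220, np.int64(211), np.int64(312)), (230, np.int64(211), np.int64(312)), (240, np.int64(212), np.int64(312)), (250, np.int64(212), np.int64(311)), (260, np.int64(213), np.int64(310)), (270, np.int64(214), np.int64(310))] 5766
w9 [(180, np.int64(231), np.int64(289)), (190, np.int64(231), np.int64(290)), (200, np.int64(232), np.int64(288)), (210, np.int64(232), np.int64(289)), (220, np.int64(230), np.int64(291)), (230, np.int64(229), np.int64(292)), (240, np.int64(229), np.int64(292)), (250, np.int64(229), np.int64(292)), (260, np.int64(230), np.int64(292)), (270, np.int64(230), np.int64(292)), (280, np.int64(230), np.int64(291))] 4884
9.108410496264696 0.028552616400401704 [-0.45607304 -0.68804428 -1.48882542]
t 8.77 pos [ 0.4885 -0.2177  0.2243] w 0.0286 turn [ 0.0003 -0.      0.0045] shift now-axes [ 1.3925 -0.7372  0.0133] after-turn [ 1.371  -0.7765  0.0145] J [-0.42  0.3   0.16  1.43  0.    1.59]
[[0, 0, 512, 384, 194085], [124, 57, 13, 11, 85], [195, 91, 22, 43, 336], [270, 147, 35, 51, 756], [210, 298, 55, 48, 365], [485, 321, 27, 63, 848]] [[254.5, 190.7], [129.3, 62.2], [205.0, 116.2], [284.6, 171.6], [236.2, 326.2], [502.5, 362.5]]
```

```bash
python3 -m inch '[[[0,0,0],[0.03,-0.015,0],0.34],[[0,0,0],[0.06,-0.03,0],0.34],[[0,0,0],[0.08,-0.042,0],0.34],[[0,0,0],[0.1,-0.053,0],0.34],[[0,0,0],[0.1,-0.053,0],0.34],[[0,0,0],[0.1,-0.053,0],0.34],[[0,0,0],[0.1,-0.053,0],0.34],[[0,0,0],[0.1,-0.053,0],0.34],[[0,0,0],[0.1,-0.053,0],0.34],[[0,0,0],[0.1,-0.053,0],0.34]]'
python3 -m inch '[[[0,0,0],[0.08,-0.042,0],0.34],[[0,0,0],[0.06,-0.03,0],0.34],[[0,0,0],[0.03,-0.016,0],0.34],[[0,0,0.0015],[0,0,0],0.34],[[0,0,0.0015],[0,0,0],0.34],[[0,0,0.0015],[0,0,0],0.34]]'
python3 - <<'E'
from h import *
import pickle
to([.4635,.2543,.22],-26.5)
c=cam('wrist','w10.png');pickle.dump(c,open('w10.pkl','wb'))
im=c['img'];u0=[proj(c,p) for p in([.486,.299,.115],[.441,.2098,.115],[.4635,.2543,.115])];print(u0)
E
python3 yl.py w10b|tail -2
```

```text
clock: 9.65
eef_pos: [0.4716, 0.0791, 0.2226]
tool_rot: [0.843, 0.538, -0.001, -0.001]
ft_force: [1.1, -0.5, -0.7]
grip_width: 0.0284
grasp_force: 9.1
clock: 10.15
eef_pos: [0.4704, 0.1334, 0.2232]
tool_rot: [0.851, 0.525, -0.001, 0.0]
ft_force: [-0.8, -0.0, 0.6]
grip_width: 0.0282
grasp_force: 9.1
t 10.15 pos [0.4704 0.1334 0.2232] w 0.0282 turn [-0.0001  0.0002 -0.0003] shift now-axes [ 0.35   -0.2009  0.0105] after-turn [ 0.3504 -0.2003  0.0108] J [ 0.28  0.21  0.04  1.4  -0.    2.31]
[(np.float64(190.40673593257645), np.float64(-1.6283822604555098)), (np.float64(197.3730700971912), np.float64(118.05021148686953)), (np.float64(194.13614178606056), np.float64(61.58750747450388))]
w10b [(180, np.int64(231), np.int64(291)), (190, np.int64(231), np.int64(292)), (200, np.int64(232), np.int64(290)), (210, np.int64(232), np.int64(288)), (220, np.int64(230), np.int64(290)), (230, np.int64(229), np.int64(292)), (240, np.int64(229), np.int64(292)), (250, np.int64(229), np.int64(292)), (260, np.int64(230), np.int64(292)), (270, np.int64(230), np.int64(291)), (280, np.int64(230), np.int64(291))] 5646
9.091602000407875 0.028528935184861846 [0.07354901 0.32734713 0.20167035]
```

View pics/w10.png

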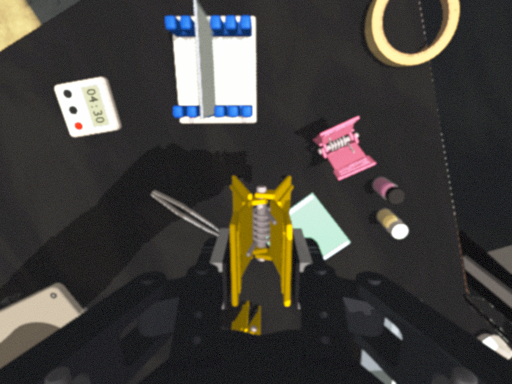

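The wrist view shows the rack with the plate edge-on, its top edge along roughly columns 195–203 from row 0 to about row 117. The clip gapes in the fingers at (262,240), upright.

```bash
python3 - <<'E'
from h import *
import pickle
c=pickle.load(open('w10.pkl','rb'));im=c['img'].astype(int)
for r in list(range(2,100,12))+list(range(98,126,3)): print(r,' '.join('%3d'%im[r,k].mean() for k in range(180,222)))
E
```

```text
2  48  41  49  46  47  46  48  47  47  40  45  44  74 154 217 220 173 118  88  56  48  48  40  45  40  40  43  44  38  44  37  45  42  44  46  40  47  37  40  38  43  38
14  47  50  48  56  52  60  52  55  50  52  46  53  52 107 176 225 225 179 150 144 145 147 145 136 118 101  80  67  55  51  51  48  56  57  62  55  57  57  54  48  47  53
26  84 115 130 143 141 147 149 154 155 145 117  84  64  73 140 215 232 226 182 151 141 145 147 143 142 145 139 142 142 132 128 128 133 138 147 146 152 157 154 145 122  76
38 252 244 231 216 205 202 200 206 217 210 201 216 225 227 219 228 241 238 212 170 148 145 145 146 145 144 145 143 143 144 148 155 171 205 218 216 218 230 243 253 255 252
50 253 253 253 253 253 253 253 253 253 253 253 253 253 252 248 237 237 242 232 183 150 144 142 144 145 146 146 146 142 145 148 155 184 234 253 254 253 253 253 254 254 254
62 253 253 253 253 253 253 253 253 253 253 253 253 253 253 252 246 233 237 238 225 179 151 146 149 147 148 147 145 146 146 147 146 155 196 245 253 253 253 253 253 254 253
74 253 253 253 253 253 253 253 253 253 253 253 253 253 253 253 252 241 228 
[... 1456 characters left out ...]
 150 156 154
116 133 129 130 132 154 169 173 180 167 145 131 130 137 136 131 130 129 145 177 195 212 233 227 184 145 141 136 133 129 132 147 181 204 204 179 152 139 137 139 141 145 154
119 228 252 254 254 254 253 253 253 248 237 231 235 235 239 249 253 254 254 253 250 244 248 248 245 248 253 254 254 254 254 254 254 254 254 254 253 254 254 254 254 254 254
122 161 212 231 240 238 239 238 239 235 229 219 218 209 219 231 236 236 235 234 233 231 230 230 229 228 230 231 230 229 227 231 231 231 230 228 228 225 224 226 225 223 223
125  43  45  40  44  41  39  43  39  41  36  43  40  40  46  35  40  39  42  42  38  38  43  45  44  44  43  44  47  43  49  44  42  44  51  48  44  48  48  54  48  48  48
```

```bash
python3 - <<'E'
from h import *
import pickle
c=pickle.load(open('w10.pkl','rb'))
a=onz(c,201.9,117.5,.115);b=onz(c,194.8,2,.115);d=(b-a)/np.linalg.norm(b-a)
yaw=np.degrees(np.arctan2(d[1],d[0])); m=a+.05*d
print(a,b,np.linalg.norm(b-a),yaw,m)
to([m[0],m[1],.2232],yaw-90)
print('behind',onz(c,247,318,.11))
E
```

```text
[0.44512499 0.20830695 0.115     ] [0.48798712 0.29495851 0.115     ] 0.09667293241135347 63.68073111530487 [0.46729362 0.25312382 0.115     ]
t 10.25 pos [0.4706 0.1331 0.2235] w 0.0285 turn [-0.      0.0001 -0.0009] shift now-axes [ 0.3525 -0.1892  0.0009] after-turn [ 0.3535 -0.1873  0.001 ] J [ 0.28  0.21  0.04  1.4  -0.    2.31]
behind [ 0.3751124  -0.02012384  0.11      ]
```

```bash
python3 -m inch '[[[0,0,-0.0009],[0.03,-0.017,0],0.34],[[0,0,0],[0.06,-0.03,0],0.34],[[0,0,0],[0.08,-0.042,0],0.34],[[0,0,0],[0.08,-0.042,0],0.34],[[0,0,0],[0.06,-0.032,0],0.34],[[0,0,0],[0.03,-0.018,0],0.34],[[0,0,0],[0.0135,-0.006,0],0.34],[[0,0,0],[0,0,0],0.34],[[0,0,0],[0,0,0],0.34]]'
python3 - <<'E'
from h import *
import pickle
to([.4673,.2531,.2],-26.3)
c=cam('wrist','w11.png');s=cam('scene','s11.png');pickle.dump((c,s),open('w11.pkl','wb'))
im=c['img'].astype(int)
print([proj(c,p) for p in([.488,.295,.115],[.4673,.2531,.115],[.4451,.2083,.115])])
for r in range(75,190,8): print(r,' '.join('%3d%s'%(im[r,k].mean(),'Y' if im[r,k,0]-im[r,k,2]>50 else ' ') for k in range(240,284)))
E
```

```text
clock: 11.0
eef_pos: [0.4671, 0.2536, 0.2235]
tool_rot: [0.849, 0.528, -0.0, 0.0]
ft_force: [0.6, -0.6, -1.7]
grip_width: 0.0281
grasp_force: 9.1
t 11.0 pos [0.4671 0.2536 0.2235] w 0.0281 turn [0.     0.0001 0.0003] shift now-axes [-0.0011  0.0012  0.0784] after-turn [-0.0011  0.0012  0.0784] J [ 0.5   0.29  0.15  1.43 -0.    2.53]
[(np.float64(261.022282559286), np.float64(127.36904585721024)), (np.float64(260.9293924037318), np.float64(174.34996298977953)), (np.float64(260.78212772702267), np.float64(220.0757971755542))]
75  54   56   55   57   51   51   53   53   51   48   50   45   48   47   49   51   48   47   49   46   53   49   49   47   49   47   46   51   49   49   49   49   45   44   45   54   51   49   50   46   49   51   49   47 
83  51   49   54   47   52   49   52   50   48   54   53   53   53   49   46   50   44   49   52   44   47   44   47   44   48   48   54   49   46   49   56   49   51   51   46   51   47   47   49   49   52   51   52   47 
91  53   50   49   50   54   50   50   50   48   54   51   52   49   52   48   48   51   53   50   52   49   53   50   47   
[... 2085 characters left out ...]
54  254  255  255  255  255 
171 223  223  219  220  218  221  221  222  219  224  223  224  224  223  224  227  222  221  229  242  252  255  255  254  254  254  255  254  254  255  255  255  255  254  254  255  254  254  254  254  254  255  254  254 
179  58   61   85  144  200  222  221  220  219  220  222  222  224  225  226  223  223  223  220  230  249  255  254  254  254  254  254  254  254  254  255  255  254  254  254  254  255  255  255  221  110   51   47   59 
187 104Y 104Y 102Y  94Y 100Y  98   87   89   90   90   87   81   71   70   67   74  103  140  160  176  177  189  187  192  189  171  126   91   80   89  106  123  123  115  104  104  101  107  108Y 111Y 126Y 132Y 136Y 139Y
```

```bash
python3 -m inch '[[[0,0,0],[0,0.001,0.02],0.34],[[0,0,0],[0,0,0.04],0.34],[[0,0,0],[0,0,0.05],0.34],[[0,0,0],[0,0,0.05],0.34],[[0,0,0],[0,0,0.045],0.34],[[0,0,0],[0,0,0.025],0.34],[[0,0,0],[0,0,0.01],0.34],[[0,0,0],[0,0,0],0.34],[[0,0,0],[0,0,0],0.34]]'
python3 - <<'E'
from h import *
o=telemetry.get_obs(); p=o['eef_pos'].copy() if hasattr(o['eef_pos'],'copy') else np.array(o['eef_pos']); print(p)
s=cam('scene','s12.png');w=cam('wrist','w12.png'); im=s['img'].astype(int)
print('pin exp',proj(s,[p[0],p[1],p[2]+.01]),'edge mid',proj(s,[.4673,.2531,.115]),'ends',proj(s,[.4451,.2083,.115]),proj(s,[.4895,.298,.115]))
for r in range(196,272,2): print(r,' '.join('%3d%s'%(im[r,k].mean(),'Y' if im[r,k,0]-im[r,k,2]>45 else ' ') for k in range(328,376,2)))
E
```

```text
clock: 11.85
eef_pos: [0.4678, 0.2541, 0.1521]
tool_rot: [0.849, 0.529, 0.0, 0.0]
ft_force: [0.2, 0.2, -0.5]
grip_width: 0.0288
grasp_force: 9.1
[0.467798   0.25411609 0.15213031]
pin exp (np.float64(351.8998808710464), np.float64(226.5291462107114)) edge mid (np.float64(349.2056422139026), np.float64(245.3898992172823)) ends (np.float64(340.3443205027491), np.float64(229.6570988340584)) (np.float64(358.9343019430478), np.float64(262.6189680894828))
196  47   47   49   46   37   45   42   43   44   44   40   44   50   57   55   57   53   41   41   35   46   45   43   52 
198  51   51   51   45   47   42   43   43   44   46   47   48   50   57   80Y  81Y  50   39   46   72   78   48   50   60 
200  54   55   49   50   42   49   41   43   45   47   48   53   48   51   86Y  99Y  73Y  37   43   93  115   60   53   58 
202  56   56   55   54   54   50   40   43   43   62  101   73   56   54   85Y  99Y  93Y  53   42   84   99   60   52   58 
204  56   58   59   60   57   51   39   44   44   82  107   75   53   61   92Y 106Y  99Y  79Y  46   93   95   54   58   59 
206  60   60   57   54   6
[... 3364 characters left out ...]
  150  150  148  152  157  158  167  174  100   65   61   57   51   49   49   46 
262  85   82   84   85   88  129  158  154  152  150  149  151  160  165  162  179  123   62   59   53   54   48   50   50 
264  84   88   85   86   88  135  159  152  151  151  153  154  159  163  163  155  100   62   54   51   52   56   54   50 
266  85   94  106   94   99  129  152  152  149  151  153  153  164  165  161  157   95   54   51   53   52   53   54   51 
268 100  100  102   96   91  102  134  152  151  150  154  155  159  163  162  167  134   71   55   55   52   52   51   51 
270  93   98  111  124  142  150  158  155  152  151  154  159  164  163  165  173  172  110   57   56   55   55   55   51
```

```bash
python3 -m inch '[[[0,0,0],[0,-0.001,0.01],0.34],[[0,0,0],[0,0,0.015],0.34],[[0,0,0],[0,0,0.015],0.34],[[0,0,0],[0,0,0.015],0.34],[[0,0,0],[0,0,0.013],0.34],[[0,0,0],[0,0,0.007],0.34],[[0,0,0],[0,0,0],0.34],[[0,0,0],[0,0,0],0.34],[[0,0,0],[0,0,0],0.34],[[0,0,0],[0,0,0],0.34]]'
python3 - <<'E'
from h import *
to([.4673,.2531,.129],-26.3)
s=cam('scene','s13.png'); w=cam('wrist','w13.png')
im=s['img'].astype(int); p=telemetry.get_obs()['eef_pos']; print(proj(s,[p[0],p[1],p[2]+.01]))
for r in range(234,268,2): print(r,' '.join('%3d%s'%(im[r,k].mean(),'Y' if im[r,k,0]-im[r,k,2]>45 else ' ') for k in range(330,376,2)))
im=w['img'].astype(int); print()
for r in range(160,226,6): print(r,' '.join('%3d%s'%(im[r,k].mean(),'Y' if im[r,k,0]-im[r,k,2]>50 else ' ') for k in range(226,298,2)))
E
```

```text
clock: 12.78
eef_pos: [0.4673, 0.2544, 0.1294]
tool_rot: [0.849, 0.529, 0.0, 0.0]
ft_force: [0.0, -0.7, -1.3]
grip_width: 0.028
grasp_force: 9.1
t 12.78 pos [0.4673 0.2544 0.1294] w 0.028 turn [ 0.0001 -0.0001  0.0004] shift now-axes [-0.0041  0.0018  0.0013] after-turn [-0.004   0.0018  0.0013] J [ 0.5   0.34 -0.03  1.2  -0.    2.53]
(np.float64(350.9901754940255), np.float64(235.93223036318068))
234  56   57   56   58   62  105Y 112Y  99Y  94Y  95Y 106Y 128  114Y  99Y  91Y  89Y  65   53   52   51   52   57   52 
236  56   54   60   60   78Y  99Y 101Y 101Y  99Y  97Y 107Y 141  126  110Y 107Y  77Y  60   55   52   54   53   55   51 
238  56   54   59   60   83Y  99Y 101Y 101Y  99Y 111Y 111Y 140Y 156Y 145Y 118Y  78Y  57   54   58   51   53   55   56 
240  58   56   57   70   93Y  97Y  96Y  99Y 102Y 126Y 122Y 150Y 150Y 141Y 135Y  94Y  56   54   55   53   53   52   53 
242  59   58   59   85Y 102Y 100Y 104Y 107Y 122Y 129Y 129Y 118Y 158Y 158Y 107Y  91Y  64   55   55   50   57   54   54 
244  62   58   68   97Y 103Y 101Y 104Y 107Y 126Y 126Y 116Y 101Y 134  130   96Y  89Y  64   57   54   54  
[... 2647 characters left out ...]
 98Y  97Y 121Y 121Y  98Y 101Y 125Y 160Y 168Y 169Y 169Y 169Y 169Y 163Y 182Y 250  188Y 100Y  91Y 127Y 164Y 159Y 140Y 131Y 100Y 126Y 255  255  254  255 
208 218  219  217  235  129Y  99Y  99Y  92Y  86Y  91Y  92Y  93Y 101Y 156Y 163  141  221  244  202  162  141  138  129Y  94Y  94Y  92Y  91Y  88Y  94Y  96Y  96Y 123Y 255  255  255  255 
214  74   88   91  103   87Y  82Y  87Y  96Y  92Y  94Y  92Y  94Y  95Y 121Y 145  138  153  167  168  153  127  115  109  106Y  92Y  93Y  99Y  95Y  92Y  86Y  86Y 112Y 145  129  120   95 
220  60   86  111   97Y  84Y  87Y  84Y  94Y  96Y  95Y  93Y  95Y  91Y 118Y 147  135  150  170  161  147  128  112  113  118  124  113Y  94Y  97Y  94Y  81Y  83Y  94Y 115Y 120   77   60
```

```bash
python3 - <<'E'
from h import *
c=cv2.imread('pics/w13.png').astype(int)
p=telemetry.get_obs()['eef_pos']
w=cam('wrist')
print(proj(w,[.4895,.298,.115]),proj(w,[.4673,.2531,.115]),proj(w,[.495,.309,.053]))
for r in range(84,172,4): print(r,' '.join('%3d'%c[r,k,2] for k in range(236,286)))
print()
s=cv2.imread('pics/s13.png').astype(int)
E
```

```text
(np.float64(261.677459262441), np.float64(136.78050576824978)) (np.float64(261.42792428257457), np.float64(208.2385644882553)) (np.float64(261.49250943791014), np.float64(113.19419863938013))
84  53  56  52  48  54  55  54  54  54  55  53  54  49  53  50  53  52  49  54  50  50  50  54  51  54  50  53  54  46  48  54  53  57  49  50  52  46  49  47  50  49  43  48  51  51  53  47  51  52  52
88  51  58  51  57  50  56  53  53  53  56  53  53  55  53  56  54  47  54  46  52  51  46  55  49  47  52  52  46  50  50  52  52  51  50  42  48  53  46  47  51  52  55  50  50  52  51  54  51  48  50
92  55  58  49  56  51  51  57  54  55  53  51  58  48  48  56  54  52  49  49  47  47  53  54  46  49  52  54  46  46  49  47  54  51  50  54  51  49  54  54  52  56  49  52  49  51  50  53  52  51  50
96  55  53  54  53  55  48  57  55  55  54  51  52  58  51  54  52  56  57  56  46  53  51  46  46  51  52  48  50  50  53  48  53  50  46  50  51  54  51  51  47  44  53  47  52  50  51  47  53  53  45
100  52  57  57  58  55  54  57  52  59  57  49  52  55  52  50  53  52  54  54  50  52  48  51 
[... 2875 characters left out ...]
 255 255 255 255 255 255 255 255 255 255 255 255 255 255 255 255 255 255 255 255 255 255
160 255 255 253 244 237 235 236 233 232 231 236 235 233 235 235 236 237 238 235 235 233 233 237 249 254 255 255 255 255 255 255 255 255 255 255 255 255 255 255 255 255 255 255 255 255 255 255 255 255 255
164 232 234 234 233 232 236 233 234 231 232 232 234 235 233 235 236 237 236 238 234 234 235 237 249 254 254 253 254 255 255 255 255 255 255 255 255 255 255 255 255 255 255 255 255 255 255 255 255 255 255
168 233 231 231 233 233 234 235 235 231 232 234 236 234 234 237 235 236 237 237 236 234 233 235 248 254 254 253 254 255 255 255 255 255 255 255 255 255 255 255 255 255 255 255 255 255 255 255 255 255 255
```

The plate edge is at column 261 in the wrist view, midway between the two lips (inner sides about 243 and 280). The clip is still, grip force is 9.1 N, and there is no outside force. I hand the job in.

```bash
python3 -c "
from h import *
o=telemetry.get_obs();print(o['clock'],o['grip_width'],o['ft_force'],np.abs(o['joint_vel']).max())
print(workorder.job_done())"
```

```text
12.9333 0.028395495337769132 [-0.1227687  -0.38274974  0.33700093] 0.0030948785034370634
the job is handed in; nothing more can be done
None
```

I lifted the clip off the tank and handed the job in with it held still and gaping over the middle of the plate's top edge: centred to about 1 mm, lips an estimated 17 mm below the edge, no contact force felt, and no verdict returned.

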